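Close the winch brake housing and hold it shut

ROBOT

A 6-joint arm with a two-finger parallel gripper is mounted at the origin on the work surface. World frame = base frame: x ahead of the robot, y to its left, z up, the work surface at z = 0. Lengths are in mm, angles in rad, forces in N, time in s.
With the tool pointing down it reaches from about 350 to 775 mm from the base axis. Payload 7.3 kg.
Tool frame: the origin (TCP) lies on the front face of the gripper's body, between the roots of the fingers; the fingertips stand 66 mm ahead of it and the grasp point (between the pads) lies 47 mm ahead of it (bot.tip_extent is the distance from the TCP to the fingertips, in mm); z points along the fingers, y is the line along which they close (so a half turn about z gives the same grasp; the last joint's range is limited). The gripper opens to 92 mm and grips with 3 to 60 N. Pads are 19 mm wide; open, the fingers measure 130 mm over their backs; the gripper's body (75 mm by 190 mm) begins 47 mm behind the grasp point.
Start: joints at [-1.49, 0.342, 1.524, -0, 1.275, -0.146], TCP at [118.073, -511.564, 292.241] pointing down, gripper open.
Joint ranges: [-2.53, 2.53], [-0.77, 2.02], [0.04, 2.7], [-1, 4.14], [0.28, 2.66], [-3.11, 3.11]. Speed limits (rad/s): [2.57, 2.57, 3.14, 3.14, 3.14, 3.14].

INTERFACE

Orientations are given as [roll, pitch, yaw] about the fixed x, y, z axes, in that order (R = Rz(yaw) Ry(pitch) Rx(roll)).
In Python, from plant import readout, viewer, order, bot gives the robot as it stands.
- The arm moves only by the shell command python3 -m creep 'ROWS'. ROWS is text: rows parted by semicolons, each of 7 numbers parted by spaces: the shift along the world's x, y, z in m, then the turn, a rotation vector about the world's x, y, z in rad, then the opening in per cent of the stroke, from 0 (shut) to 100 (fully open). A call has 1 to 8 rows; each row shifts and turns the commanded pose from where the row before left it; what a row does not reach is not made up. A row lasts 1/12 s, in which the tool goes at most 41.7 mm and 7.16 degrees, less where a joint would pass 70% of its speed; a pose out of reach is approached as far as the arm can. A call is refused whole if a number of a shift passes 0.0417 or a number of a turn 0.125, either way. A call with a gripper value outside its range is refused whole. The fingers move at their own pace and stop on an object; the grip force is fixed at half the most. Time passes only in rows, so rows that do not move let the fingers close. It gives the time, the measured TCP pose, the force, the opening and the grip force at its end, in the units of the state.
- readout.get_obs(): the state, without advancing time (a new reading comes with each control period).
- viewer.capture(name): name is "side" or "top" or "wrist"; returns the picture (480x640x3 uint8, red, green, blue); there is no depth.
- viewer.camera_info(name): a dict with "fx", "fy", "cx", "cy" (pixels), "D" ([k1, k2, p1, p2, k3] as OpenCV has them; the pictures are not rectified), "origin" and "rotation" of the camera in the world. Camera axes: x right, y up, looking along -z (the intrinsics and any distortion apply to the point x, -y, -z); pixel columns grow to the right and rows downward; lengths in mm; the calibration is good to about 2 mm. A picture is of the moment at which its call begins: read the wrist's pose just before it. camera_info takes no time and is no camera call; for the wrist camera it gives the pose at the moment of the call.
- order.close_job(): hands the job in; it is judged then, once.
The state is a dict: "time": time; "joint_positions": joint angles; "dq": joint speeds; "tau": joint torques, N m; "tool_pos": TCP position; "tcp_rot": TCP orientation; "contact_force": force on the tool from outside, world axes, zero at the start; "moment": the same for the moment, N m; "grip_width": finger opening in mm; "finger_force": force on a finger pad.
Only numpy, scipy, OpenCV 4.12 (cv2) and the standard library are available. Lean on these libraries where they do the work, as an engineer would, in place of code of your own. Each camera call takes 0.05 s, during which the arm holds its last target. There are 200 camera calls.

TASK

Slide the loose yellow brake cover out through the open front of the green slotted rack and set it, rib up, on the two dowels of the yellow brake housing (either way round). Press it down against the spring until the two halves meet, and finish while still holding it pressed shut: do not let go, the spring would lift it again. Leave the mug, the red tape measure and the stack of plates where they are.

Things in the scene. Friction and masses are not known exactly. Their poses are not given: they have to be found in the camera images.
- cover: Loose brake cover, 0.35 kg: yellow slab 130 (x) x 70 (y) x 14 mm, two 12.5 mm through holes at x = +-50. On it a yellow shoulder 60 x 46 mm (top 26 mm above the underside), on that an aluminium rib 50 (x) x 26 (y) mm (top at 58): grip the rib across y, fingertips just above the shoulder. Origin: centre of underside; z up. Same when turned half round. Starts in the rack, lying on its floor.
- rack: Fixed rack 210 (x) x 95 (y) mm, floor 8 mm thick, two green side walls 10 mm thick and 29 mm high, 75 mm apart; open at the -x end, wall at the +x end. Cover lies in it, x along the rack's x, its origin at x = 5 to 27 mm. Origin: centre of underside. Lips: see rack_lip.
- rack_lip (a point): Front end of the rack's two green lips, midway between them (rack x = 15 mm, height 29 mm = lip tops). From here to the rack's +x end the lips (4 mm thick, undersides at 25 mm) overhang the slab's edges by 12.5 mm, leaving a 50 mm slot for shoulder and rib. The cover can be lifted only after sliding along the rack's -x until its origin is past rack x = -50 mm.
- housing: Fixed lower half: yellow block 136 (x) x 76 (y) mm on a dark steel foot 180 x 100 x 8 mm; flat top face 50 mm above the bench. Two upright 10 mm steel dowels at x = +-50 mm, y = 0 stand 22 mm above that face, the last 6 mm tapered to 4.4 mm. Origin: centre of underside of the foot; x along the length, z up.
- plate (a joint): Copper spring plate, a 44 mm disc between the dowels, 6 mm proud of the housing's top face: 0 m = up, 0.006 m = level with the face. Spring force 5 N at 0, 12 N at 0.006, so the cover's weight alone does not press it in; about 9 N more shuts the housing.
- mug: White ceramic mug with handle, 80 mm wide, 90 mm high, bystander. Origin: centre of the underside.
- tape_measure: Red tape measure with black centre, 70 x 62 x 34 mm, a 28 mm steel tab at its -x end, bystander. Origin: centre of the underside.
- plate_stack: Neat stack of aluminium plates, 90 x 60 x 30 mm, bystander. Origin: centre of the underside.
There are look-alikes about, which are no part of the job. Leave any turquoise look-alike of the cover alone. What is shaped like the housing but pink is not meant.

How it is judged (in metres and radians):
On the way, in this order (a step that is already met when the one before it is completed fails the run):
1. the cover is drawn along the rack's floor to its open front (x of cover in the frame of rack below -0.042 m and z of cover in the frame of rack below 0.02 m and horizontal distance between cover and rack below 0.12 m).
2. the cover is threaded on both dowels (horizontal distance between cover and housing below 0.0035 m and angle between the x axis of cover and the x axis of housing, either way round below 0.05 rad and angle between cover's own z axis and vertical below 0.04 rad and z of cover in the frame of housing below 0.066 m).
At the end, for the whole second after the job is handed in: Cover on both dowels (centre within 3.5 mm, 0.05 rad either way round, level), at most 2.2 mm above the housing's top face, spring plate pressed in over 3.8 mm, at rest, robot still touching it with over 2 N; mug, tape measure and plates within 30 mm of their start (horizontal distance between cover and housing below 0.0035 m and angle between the x axis of cover and the x axis of housing, either way round below 0.05 rad and angle between cover's own z axis and vertical below 0.04 rad and z of cover in the frame of housing below 0.0522 m and value of joint plate above 0.0038 m and linear speed of cover below 0.02 m/s and contact force between any of the fingers, the arm and cover above 2 N and distance of each of mug, tape_measure, plate_stack from where it was at the start of the episode below 0.03 m); the arm keeps its last pose, push and grip.
It fails at once if a bystander is pushed more than 30 mm or knocked over (distance of any of mug, tape_measure, plate_stack from where it was at the start of the episode above 0.03 m or angle between any of mug, tape_measure, plate_stack's own z axis and vertical above 0.5 rad).
It also fails if it takes over 45 s, if anything falls off the work surface, if the arm or the gripper's body presses on something with over 40 N, if the wrist force passes 120 N, or if a joint passes its speed limit or range.

## Working session

There is one attempt and no reset: what is moved stays moved. The work goes in short steps, Python scripts to look and compute and a shell command to move; the robot and the scene stay as the last step left them, time stands still between calls to the robot, and variables do not carry over. Pictures are saved under pics/ and viewed, at most 10 in all, crops included, and the job is handed in when it is done.

```bash
mkdir -p pics; cat > h.py <<'E'
import numpy as np, cv2
from plant import readout, viewer, order, bot
def snap(n,f):
    im=viewer.capture(n); cv2.imwrite('pics/'+f,im[:,:,::-1]); return im
def ray(n,uv,ci=None):
    c=ci or viewer.camera_info(n)
    K=np.array([[c['fx'],0,c['cx']],[0,c['fy'],c['cy']],[0,0,1]])
    p=cv2.undistortPoints(np.array(uv,float).reshape(-1,1,2),K,np.array(c['D'],float)).reshape(-1,2)
    d=np.c_[p[:,0],-p[:,1],-np.ones(len(p))]@np.array(c['rotation']).T
    return np.array(c['origin']),d
def on(n,uv,z,ci=None):
    o,d=ray(n,uv,ci); return o+d*((z-o[2])/d[:,2])[:,None]
E
python3 - <<'E'
from h import *
a=snap('top','top0.png');b=snap('side','side0.png')
print(viewer.camera_info('top'));print(viewer.camera_info('side'));print(readout.get_obs())
E
```

```text
{'fx': 587.3744442722092, 'fy': 587.3744442722092, 'cx': 315.9399099732932, 'cy': 244.4480190756319, 'D': array([0.04741688, 0.        , 0.        , 0.        , 0.        ]), 'origin': array([ 452.71713213,  -42.48641608, 1401.05870639]), 'rotation': array([ 0.10365484,  0.01813145, -1.57091529])}
{'fx': 599.9252219962268, 'fy': 599.9252219962268, 'cx': 333.1609887444629, 'cy': 233.98652137645038, 'D': array([-0.08529415,  0.        ,  0.        ,  0.        ,  0.        ]), 'origin': array([  428.39263937, -1070.60220619,   670.86235211]), 'rotation': array([ 1.05186191, -0.01325796, -0.15722328])}
{'time': 0.1, 'joint_positions': array([-1.49000065e+00,  3.42631291e-01,  1.52490937e+00, -2.37501299e-05,
        1.27538559e+00, -1.45984098e-01]), 'dq': array([ 0.00037382, -0.00225605, -0.00218264,  0.00069654,  0.0003489 ,
        0.0017854 ]), 'tau': array([ 1.67834471e-03, -4.32004452e+01, -2.44693869e+01,  7.18878047e-02,
        5.26035775e-02, -4.65901928e-05]), 'tool_pos': array([ 118.0438134 , -511.28233499,  291.62991974]), 'tcp_rot': array([-3.14026994e+00, -1.71522261e-04,  2.26786587e-01]), 'contact_force': array([ 0.20843803, -0.60998249,  0.39575043]), 'moment': array([-0.00301977,  0.02281285, -0.01110303]), 'finger_force': 0.0, 'grip_width': 91.67106218821691}
```

View pics/top0.png

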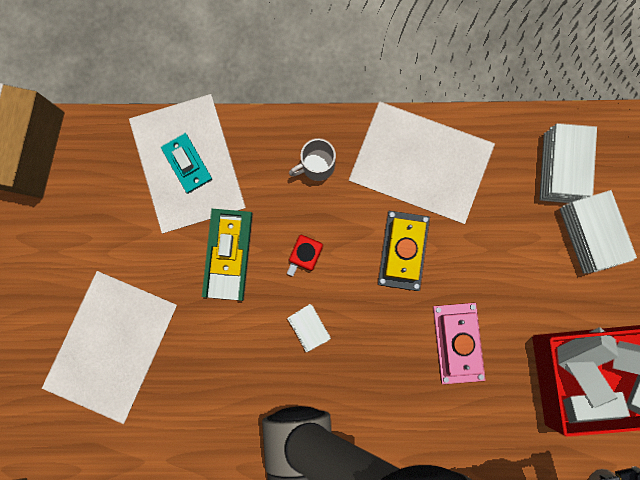

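View pics/side0.png

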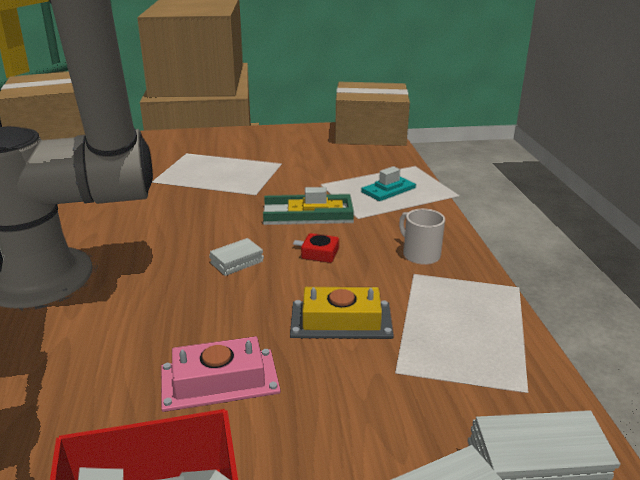

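```bash
python3 - <<'E'
s=open('h.py').read()
s=s.replace("@np.array(c['rotation']).T","@Rot.from_euler('xyz',np.array(c['rotation'])).as_matrix().T").replace("import numpy as np, cv2","import numpy as np, cv2\nfrom scipy.spatial.transform import Rotation as Rot")
s+='''
def blobs(im,lo,hi,box=None,amin=30):
    h=cv2.cvtColor(im,cv2.COLOR_RGB2HSV); m=cv2.inRange(h,np.array(lo),np.array(hi))
    if box: k=np.zeros_like(m); k[box[1]:box[3],box[0]:box[2]]=1; m=m*k
    cs,_=cv2.findContours(m,cv2.RETR_EXTERNAL,cv2.CHAIN_APPROX_NONE)
    return sorted([c for c in cs if cv2.contourArea(c)>amin],key=cv2.contourArea,reverse=True)
'''
open('h.py','w').write(s)
E
python3 - <<'E'
from h import *
im=cv2.imread('pics/top0.png')[:,:,::-1].copy()
for nm,lo,hi,z,box in [('green',(50,80,30),(85,255,255),29,(180,200,270,310)),('yel',(20,120,100),(32,255,255),50,(370,200,440,300)),('disc',(5,120,120),(15,255,255),56,(390,230,422,265)),('rib',(0,0,150),(179,60,255),58,(215,230,240,262)),('red',(0,150,100),(4,255,255),34,(280,230,330,280))]:
    for c in blobs(im,lo,hi,box)[:2]:
        r=cv2.minAreaRect(c); P=on('top',cv2.boxPoints(r),z)
        print(nm,np.round(r[0]),np.round(r[1]),np.round(P.mean(0)),np.round(P[:,:2]).tolist())
cv2.imwrite('pics/c.png',np.hstack([cv2.resize(im[200:310,190:270,::-1],None,fx=5,fy=5,interpolation=2),cv2.resize(im[200:310,365:445,::-1],None,fx=5,fy=5,interpolation=2)]))
E
```

```text
green [227. 254.] [41. 89.] [574. 192.  29.] [[475.0, 249.0], [684.0, 231.0], [673.0, 134.0], [465.0, 153.0]]
yel [406. 248.] [34. 58.] [ 584. -225.   50.] [[523.0, -177.0], [656.0, -197.0], [645.0, -274.0], [512.0, -252.0]]
disc [406. 248.] [18. 18.] [ 584. -225.   56.] [[605.0, -204.0], [605.0, -245.0], [563.0, -245.0], [563.0, -204.0]]
rib [224. 244.] [11. 21.] [593. 193.  58.] [[571.0, 208.0], [619.0, 203.0], [616.0, 178.0], [567.0, 183.0]]
red [306. 252.] [26. 29.] [577.   6.  34.] [[558.0, 48.0], [621.0, 21.0], [597.0, -35.0], [534.0, -8.0]]
```

View pics/c.png

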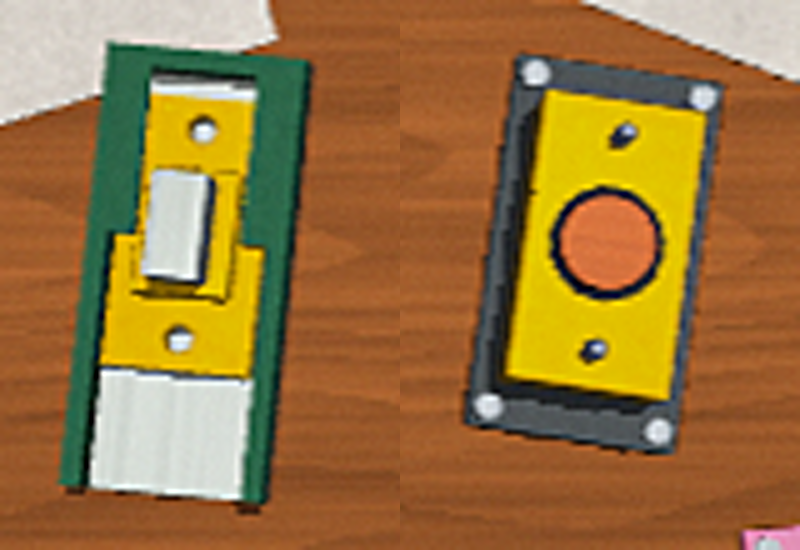

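```bash
python3 -m creep '.034 .022 0 0 0 -.025 100;.034 .022 0 0 0 -.025 100;.034 .022 0 0 0 -.025 100;.034 .022 0 0 0 -.025 100;.034 .022 0 0 0 -.025 100;.034 .022 0 0 0 -.025 100;.034 .022 0 0 0 -.025 100;.034 .022 0 0 0 -.025 100'; python3 -m creep '.034 .022 0 0 0 -.025 100;.034 .022 0 0 0 -.025 100;.034 .022 0 0 0 -.025 100;.034 .022 0 0 0 -.025 100;.034 .022 0 0 0 -.017 100;0 0 0 0 0 0 100;0 0 0 0 0 0 100'
python3 - <<'E'
from h import *
ci=viewer.camera_info('wrist');print(ci)
im=snap('wrist','w1.png')
E
```

```text
time: 0.77
tool_pos: [391.4, -334.0, 292.0]
tcp_rot: [-3.141, 0.0, 0.025]
contact_force: [0.8, -0.5, -0.2]
grip_width: 91.8
finger_force: 0.0
time: 1.35
tool_pos: [561.2, -223.9, 291.1]
tcp_rot: [-3.141, 0.002, -0.086]
contact_force: [-0.1, 0.2, -0.4]
grip_width: 91.4
finger_force: 0.0
{'fx': 383.763661497237, 'fy': 383.763661497237, 'cx': 322.1141766726227, 'cy': 244.28202874129872, 'D': array([-0.02981925,  0.        ,  0.        ,  0.        ,  0.        ]), 'origin': array([ 637.13620172, -230.53245454,  382.26636183]), 'rotation': array([-2.88304760e-01,  2.67365736e-04, -1.65679998e+00])}
```

View pics/w1.png

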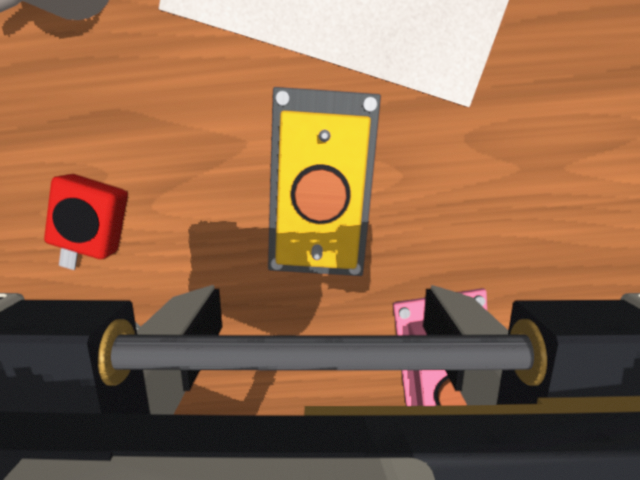

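```bash
python3 - <<'E'
from h import *
im=cv2.imread('pics/w1.png')[:,:,::-1].copy()
ci=dict(fx=383.763661497237,fy=383.763661497237,cx=322.1141766726227,cy=244.28202874129872,D=[-0.02981925,0,0,0,0],origin=[637.13620172,-230.53245454,382.26636183],rotation=[-2.88304760e-01,2.67365736e-04,-1.65679998])
c=blobs(im,(3,120,100),(14,255,255),(285,160,355,230))[0]; e=cv2.fitEllipse(c); print('disc',e, on('w',[e[0]],56,ci))
hsv=cv2.cvtColor(im,cv2.COLOR_RGB2HSV)
P=[]
for x,y in [(325,136),(317,251)]:
    for u in (1,):
        k=hsv[y-12:y+13,x-12:x+13]; m=((k[...,1]<110)|(k[...,0]>40)).astype(np.uint8)
        n,l,s,cc=cv2.connectedComponentsWithStats(m); i=1+np.argmax(s[1:,4]); print(s[i]+[x-12,y-12,0,0,0],cc[i]+[x-12,y-12])
cv2.imwrite('pics/c2.png',cv2.resize(np.vstack([im[115:155,295:355,::-1],im[230:270,287:347,::-1]]),None,fx=7,fy=7,interpolation=0))
for p in [(325,135),(317,250)]: print(on('w',[p],72,ci))
y=blobs(im,(20,150,60),(35,255,255),(250,90,400,280))[0];r=cv2.minAreaRect(y);print(np.round(on('w',cv2.boxPoints(r),50,ci),1))
E
```

```text
disc ((320.2192687988281, 194.7451629638672), (50.767005920410156, 50.83587646484375), 91.26568603515625) [[ 584.86810446 -224.31334738   56.        ]]
[319 130  11  12 101] [324.00990099 135.26732673]
[312 245  10  15 131] [316.53435115 251.76335878]
[[ 633.78400398 -232.41762463   72.        ]]
[[ 540.80704517 -217.79604349   72.        ]]
[[ 524.9 -172.6   50. ]
 [ 656.6 -197.7   50. ]
 [ 645.4 -271.1   50. ]
 [ 511.7 -254.4   50. ]]
```

View pics/c2.png

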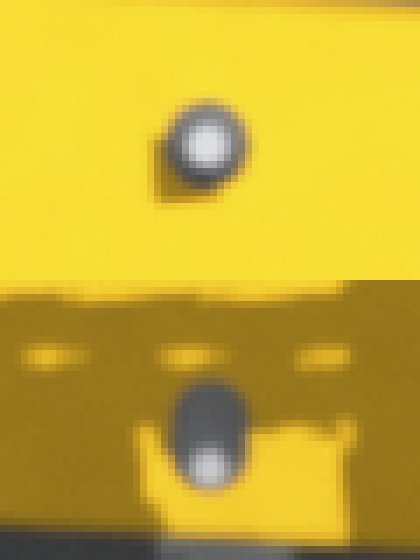

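```bash
python3 -m creep '-.006 .0417 0 0 0 0 100;-.006 .041 0 0 0 0 100;-.006 .041 0 0 0 0 100;-.006 .041 0 0 0 0 100;-.006 .041 0 0 0 0 100;-.006 .041 0 0 0 0 100;-.006 .041 0 0 0 0 100;-.003 .041 0 0 0 0 100'; python3 -m creep '0 .041 0 0 0 0 100;0 .041 0 0 0 0 100;0 0 0 0 0 0 100;0 0 0 0 0 0 100'
python3 - <<'E'
from h import *
ci=viewer.camera_info('wrist')
import pickle;pickle.dump(ci,open('ci2.pkl','wb'))
im=snap('wrist','w2.png')
E
```

```text
time: 2.07
tool_pos: [513.7, 102.8, 292.6]
tcp_rot: [3.141, 0.0, -0.093]
contact_force: [0.4, -0.1, -0.2]
grip_width: 91.9
finger_force: 0.0
time: 2.4
tool_pos: [514.5, 185.1, 292.2]
tcp_rot: [3.141, 0.0, -0.088]
contact_force: [-0.4, 0.1, -0.5]
grip_width: 91.8
finger_force: 0.0
```

View pics/w2.png

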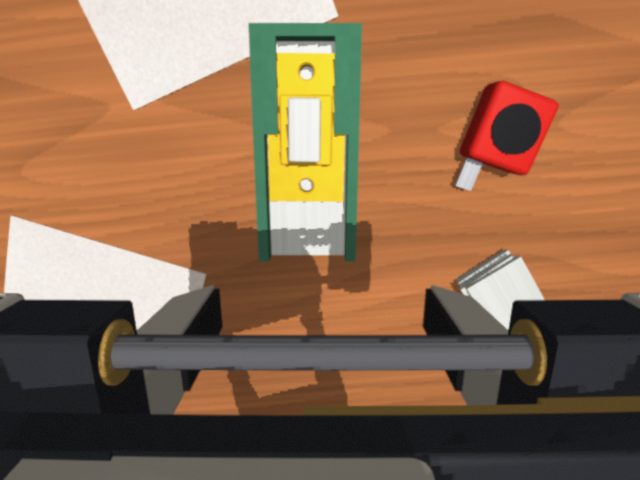

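```bash
python3 - <<'E'
from h import *
import pickle
ci=dict(fx=383.763661497237,fy=383.763661497237,cx=322.1141766726227,cy=244.28202874129872,D=[-0.02981925,0,0,0,0],origin=[637.13620172,-230.53245454,382.26636183],rotation=[-2.88304760e-01,2.67365736e-04,-1.65679998])
def rep(n,P):
    d=P[0]-P[1]; print(n,P.mean(0).round(1),np.linalg.norm(d).round(1),np.arctan2(d[1],d[0]).round(4))
rep('dowels',on('w',[(324.1,135.2),(316.2,256.4)],72,ci))
ci=pickle.load(open('ci2.pkl','rb'));im=cv2.imread('pics/w2.png')[:,:,::-1].copy()
c=blobs(im,(0,0,140),(179,60,255),(282,92,325,170))[0];r=cv2.minAreaRect(c);P=on('w',cv2.boxPoints(r),66,ci);print('rib',r,P.mean(0).round(1),P.round(1).tolist())
H=[]
for x,y in [(306,72),(306,185)]:
    c=blobs(im,(0,0,100),(179,100,255),(x-12,y-12,x+12,y+12),10)[0];H.append(cv2.fitEllipse(c)[0])
print(H);rep('holes',on('w',H,22,ci))
c=blobs(im,(50,80,30),(85,255,255),(230,10,380,270))[0]
# outer green edges left/right at top z=29
L=[];R=[]
for v in range(40,215,5):
    xs=c[c[:,0,1]==v,0,0]; L.append((xs.min()-.5,v));R.append((xs.max()+.5,v))
for n,e in (('L',L),('R',R)):
    Q=on('w',e,29,ci);k=np.polyfit(Q[:,0],Q[:,1],1);print(n,k,np.polyval(k,600))
E
```

```text
dowels [ 584.4 -224.2   72. ] 99.7 -0.1521
rib ((303.5, 129.5), (63.0, 31.0), 90.0) [592.5 192.7  66. ] [[617.6, 202.4, 66.0], [615.4, 178.3, 66.0], [567.4, 182.6, 66.0], [569.6, 207.7, 66.0]]
[(306.1094055175781, 72.40289306640625), (305.9980163574219, 184.469970703125)]
holes [592.3 192.5  22. ] 97.7 -0.0996
L [-9.00318342e-02  2.92392108e+02] 238.3730070182222
R [-9.26471788e-02  2.01084283e+02] 145.49597588180796
```

```bash
python3 -m creep '.026 .0025 0 0 0 -.005 100;.026 .0025 -.03 0 0 0 100;.026 .0025 -.03 0 0 0 100;0 0 -.035 0 0 0 100;0 0 -.035 0 0 0 100;0 0 -.03 0 0 0 100;0 0 -.019 0 0 0 100;0 0 0 0 0 0 100'; python3 -m creep '0 0 -.009 0 0 0 100;0 0 0 0 0 0 100;0 0 0 0 0 0 100;0 0 0 0 0 0 100'
```

```text
time: 3.12
tool_pos: [591.0, 188.6, 108.5]
tcp_rot: [3.138, 0.009, -0.099]
contact_force: [-0.6, -0.7, -0.3]
grip_width: 91.8
finger_force: 0.0
time: 3.45
tool_pos: [594.0, 191.9, 105.9]
tcp_rot: [-3.141, -0.003, -0.096]
contact_force: [-0.5, 0.2, -0.0]
grip_width: 91.7
finger_force: 0.0
```

```bash
python3 -m creep '-.0015 .0007 -.0025 0 0 0 60;0 0 0 0 0 0 40;0 0 0 0 0 0 20;0 0 0 0 0 0 20;0 0 0 0 0 0 20;0 0 0 0 0 0 20;0 0 0 0 0 0 20;0 0 0 0 0 0 20'
```

```text
time: 4.12
tool_pos: [591.6, 192.9, 101.7]
tcp_rot: [3.141, 0.0, -0.095]
contact_force: [0.3, 0.6, 0.2]
grip_width: 43.3
finger_force: 0.0
```

```bash
python3 -m creep '0 0 0 0 0 0 0;0 0 0 0 0 0 0;0 0 0 0 0 0 0;0 0 0 0 0 0 0;0 0 0 0 0 0 0;0 0 0 0 0 0 0'
```

```text
time: 4.62
tool_pos: [591.6, 192.9, 101.7]
tcp_rot: [3.142, 0.0, -0.095]
contact_force: [0.9, -0.4, -1.4]
grip_width: 26.1
finger_force: 30.0
```

```bash
python3 -m creep '-.01 .0009 0 0 0 0 0;-.01 .0009 0 0 0 0 0;-.01 .0009 0 0 0 0 0;-.01 .0009 0 0 0 0 0;-.01 .0009 0 0 0 0 0;-.01 .0009 0 0 0 0 0;-.01 .0009 0 0 0 0 0;-.012 .0011 0 0 0 0 0'; python3 -m creep '0 0 0 0 0 0 0;0 0 0 0 0 0 0;0 0 0 0 0 0 0'
python3 - <<'E'
from h import *
im=snap('top','t3.png');cv2.imwrite('pics/c3.png',cv2.resize(im[190:330,170:290,::-1],None,fx=4,fy=4,interpolation=2))
E
```

```text
time: 5.28
tool_pos: [509.6, 200.2, 101.7]
tcp_rot: [3.142, -0.001, -0.095]
contact_force: [2.7, 0.5, -1.4]
grip_width: 25.8
finger_force: 30.0
time: 5.53
tool_pos: [509.8, 200.3, 101.7]
tcp_rot: [3.141, 0.001, -0.095]
contact_force: [-2.8, 1.2, 0.7]
grip_width: 25.9
finger_force: 30.0
```

View pics/c3.png

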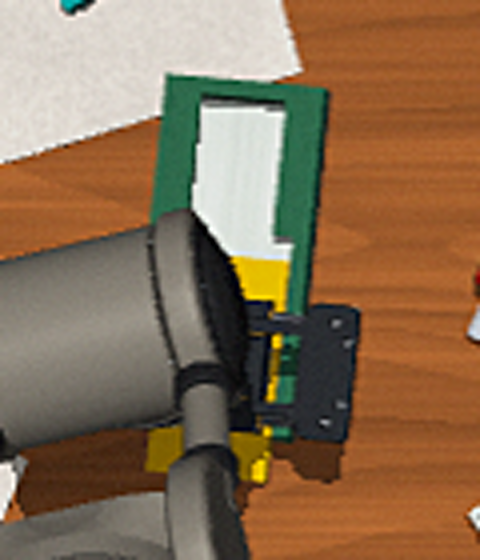

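```bash
python3 -m creep '0 0 .01 0 0 0 0;0 0 .02 0 0 0 0;0 0 .025 0 0 0 0;0 0 .025 0 0 0 0;0 0 .025 0 0 0 0;0 0 .025 0 0 0 0;0 0 0 0 0 0 0;0 0 0 0 0 0 0'
python3 - <<'E'
from h import *
import pickle
o=readout.get_obs();ci=viewer.camera_info('wrist');im=snap('wrist','w4.png')
pickle.dump((o,ci),open('w4.pkl','wb'));print(o['tool_pos'],o['tcp_rot'])
E
```

```text
time: 6.25
tool_pos: [510.4, 200.3, 232.9]
tcp_rot: [-3.141, -0.003, -0.095]
contact_force: [-0.4, -0.6, -5.1]
grip_width: 25.9
finger_force: 30.0
[510.39058308 200.27011162 232.94496668] [-3.14068528 -0.00319589 -0.09543066]
```

View pics/w4.png

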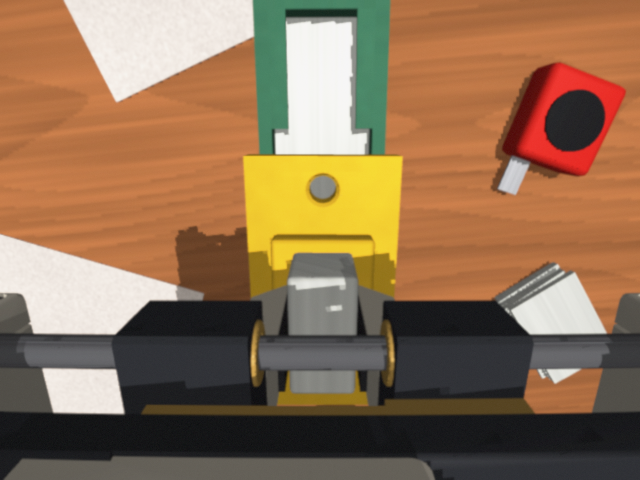

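```bash
python3 - <<'E'
from h import *
import pickle
o,ci=pickle.load(open('w4.pkl','rb'));im=cv2.imread('pics/w4.png')[:,:,::-1].copy()
z=o['tool_pos'][2]-93.7+14; yaw=o['tcp_rot'][2]
h=blobs(im,(0,0,60),(179,110,255),(305,170,342,206),30);e=cv2.fitEllipse(h[0]);print(e)
def loc(uv,z):
    P=on('w',uv,z,ci)-o['tool_pos'];c,s=np.cos(yaw),np.sin(yaw);return np.c_[P[:,0]*c+P[:,1]*s,-P[:,0]*s+P[:,1]*c].round(2)
print('hole',loc([e[0]],z))
c=blobs(im,(20,120,90),(34,255,255),(230,140,420,230))[0][:,0,:]
t=[(u,c[c[:,0]==u,1].min()-.5) for u in range(255,395,5)];T=loc(t,z);print('front',T.mean(0),np.polyfit(T[:,1],T[:,0],1))
rows=range(165,225,5)
for f,n in((min,'L'),(max,'R')):
    Q=loc([(f(c[c[:,1]==v,0])+(.5 if n=='R' else -.5),v) for v in rows],z);print(n,np.polyfit(Q[:,0],Q[:,1],1),Q.mean(0))
E
```

```text
((322.366455078125, 186.9408721923828), (22.147294998168945, 24.82326316833496), 90.57996368408203)
hole [[52.52 -0.16]]
front [66.71714286 -0.20857143] [3.19284288e-03 6.67178088e+01]
L [-3.23951935e-03  3.47743275e+01] [49.95416667 34.6125    ]
R [-2.33312336e-03 -3.48533574e+01] [ 49.99416667 -34.97      ]
```

```bash
python3 -m creep '.004 -.02 0 0 0 -.005 0;.006 -.035 0 0 0 -.005 0;.006 -.037 0 0 0 -.005 0;.006 -.037 0 0 0 -.005 0;.006 -.037 0 0 0 -.005 0;.006 -.037 0 0 0 -.005 0;.006 -.037 0 0 0 -.005 0;.006 -.037 0 0 0 -.005 0'; python3 -m creep '.006 -.037 0 0 0 -.005 0;.006 -.037 0 0 0 -.005 0;.006 -.037 0 0 0 -.005 0;.006 -.027 0 0 0 0 0;.0024 -.0092 -.02 0 0 0 0;0 0 -.02 0 0 0 0;0 0 -.02 0 0 0 0;0 0 0 0 0 0 0';python3 -m creep '0 0 0 0 0 0 0;0 0 0 0 0 0 0'
python3 - <<'E'
from h import *
import pickle
o=readout.get_obs();ci=viewer.camera_info('wrist');im=snap('wrist','w5.png')
pickle.dump((o,ci),open('w5.pkl','wb'));print(o['tool_pos'],o['tcp_rot'])
cv2.imwrite('pics/c5.png',cv2.resize(im[130:240,230:410,::-1],None,fx=4.4,fy=4.4,interpolation=0))
E
```

```text
time: 6.97
tool_pos: [554.8, -78.5, 229.5]
tcp_rot: [-3.141, 0.004, -0.136]
contact_force: [0.9, 0.6, -5.0]
grip_width: 26.1
finger_force: 30.0
time: 7.63
tool_pos: [580.0, -223.5, 165.4]
tcp_rot: [-3.138, 0.009, -0.151]
contact_force: [0.0, 0.2, -4.8]
grip_width: 25.8
finger_force: 30.0
time: 7.8
tool_pos: [582.0, -223.7, 171.6]
tcp_rot: [-3.141, 0.001, -0.15]
contact_force: [0.1, 0.5, -3.4]
grip_width: 25.9
finger_force: 30.0
[ 581.96160092 -223.7374712   171.59194761] [-3.14131650e+00  1.20607997e-03 -1.49934680e-01]
```

View pics/c5.png

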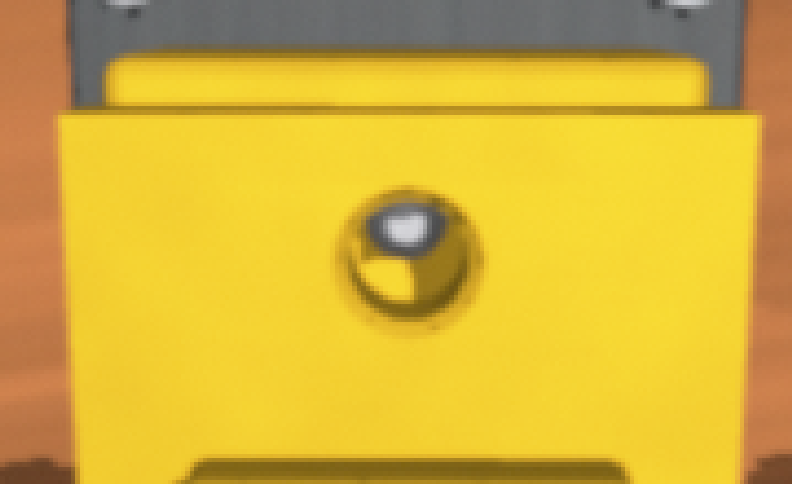

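```bash
python3 - <<'E'
from h import *
import pickle
o,ci=pickle.load(open('w5.pkl','rb'))
f=lambda x,y:(x/4.4+230-.5,y/4.4+130-.5)
h=on('w',[f(409,260)],91.9,ci);d=on('w',[f(406,229)],72,ci);print(h,d,d-h)
w=on('w',[f(58,115),f(762,115)],91.9,ci);print(w, np.linalg.norm(w[0]-w[1]))
E
```

```text
[[ 632.83061152 -231.68829335   91.9       ]] [[ 633.48490455 -231.46263707   72.        ]] [[  0.65429302   0.22565627 -19.9       ]]
[[ 652.26852527 -199.44564768   91.9       ]
 [ 641.8822941  -268.41674081   91.9       ]] 69.74873107350017
```

```bash
python3 -m creep '.0007 .0002 -.003 0 0 -.002 0;0 0 -.003 0 0 0 0;0 0 -.003 0 0 0 0;0 0 -.002 0 0 0 0;0 0 0 0 0 0 0;0 0 0 0 0 0 0'
```

```text
time: 8.35
tool_pos: [582.6, -223.7, 160.6]
tcp_rot: [3.142, 0.0, -0.152]
contact_force: [0.6, -0.8, -3.7]
grip_width: 26.0
finger_force: 30.0
```

Bottom at about 67, threaded on the tapers with no side force. Going on down.

```bash
python3 -m creep '0 0 -.002 0 0 0 0;0 0 -.002 0 0 0 0;0 0 -.002 0 0 0 0;0 0 -.002 0 0 0 0;0 0 0 0 0 0 0;0 0 0 0 0 0 0'; python3 -m creep '0 0 -.002 0 0 0 0;0 0 -.002 0 0 0 0;0 0 -.002 0 0 0 0;0 0 0 0 0 0 0;0 0 0 0 0 0 0'
```

```text
time: 8.85
tool_pos: [582.7, -223.7, 152.5]
tcp_rot: [-3.142, 0.0, -0.152]
contact_force: [-0.2, -1.0, -2.5]
grip_width: 25.6
finger_force: 30.0
time: 9.27
tool_pos: [583.0, -223.8, 147.5]
tcp_rot: [3.141, -0.001, -0.152]
contact_force: [-1.3, 0.8, 2.5]
grip_width: 25.8
finger_force: 30.0
```

```bash
python3 -m creep '0 0 -.0015 0 0 0 0;0 0 -.0015 0 0 0 0;0 0 0 0 0 0 0;0 0 0 0 0 0 0'; python3 -m creep '0 0 -.001 0 0 0 0;0 0 -.001 0 0 0 0;0 0 0 0 0 0 0;0 0 0 0 0 0 0'
```

```text
time: 9.6
tool_pos: [583.0, -223.8, 144.5]
tcp_rot: [3.141, -0.001, -0.152]
contact_force: [-2.1, 1.5, 6.8]
grip_width: 25.8
finger_force: 30.0
time: 9.93
tool_pos: [583.1, -223.9, 143.7]
tcp_rot: [3.141, -0.002, -0.152]
contact_force: [-3.3, 2.1, 12.5]
grip_width: 25.5
finger_force: 30.0
```

```bash
python3 -m creep '0 0 -.001 0 0 0 0;0 0 0 0 0 0 0;0 0 0 0 0 0 0;0 0 0 0 0 0 0'
```

```text
time: 10.27
tool_pos: [583.1, -223.8, 143.6]
tcp_rot: [3.141, -0.002, -0.152]
contact_force: [-4.3, 2.9, 19.3]
grip_width: 26.0
finger_force: 30.0
```

The tool no longer moves down while the force rises (19 N), so the halves have met and the grip is not slipping. Handing in.

```bash
python3 -c "
from plant import order
print(order.close_job())"
```

```text
the job is handed in; nothing more can be done
None
```

I slid the yellow cover out of the rack, threaded it on both dowels and pressed it shut. I handed the job in at about 10 s while still gripping it and pushing down with about 19 N; the hand-in returned no verdict.

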